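Uncover the staining tank and hang the slide rack in it

ROBOT

A 6-joint arm with a two-finger parallel gripper is mounted at the origin on a cart in front of the work surface, level with it; the furniture and walls round the work are solid. World frame = base frame: x ahead of the robot, y to its left, z up, the work surface at z = 0. Lengths are in m, angles in rad, forces in N, time in s.
With the tool pointing down it reaches from about 0.25 to 0.725 m from the base axis. Payload 9.7 kg.
Tool frame: the origin (TCP) lies at the very end of the fingers, on their centre line; the grasp point (between the pads) lies 19 mm behind it; z points along the fingers, y is the line along which they close (so a half turn about z gives the same grasp; the last joint's range is limited). The gripper opens to 85 mm and grips with 20 to 120 N. Pads are 22 mm wide; open, the fingers measure 114 mm over their backs; the gripper's body (76 mm by 85 mm) begins 54 mm behind the grasp point. The pads swing forward as they close: fully open they stand 13 mm farther back than shut.
Start: joints at [1.195, 0.087, 0.176, 1.66, 0, 1.571], TCP at [0.202, 0.512, 0.231] pointing down, gripper open.
Joint ranges: [-3.13, 3.13], [-0.85, 1.81], [-1.15, 1.24], [-2.2, 2.28], [-1.44, 1.52], [-3.14, 3.14]. Speed limits (rad/s): [2.22, 2.22, 2.57, 3.14, 3.14, 3.14].

INTERFACE

Orientations are given as a rotation vector (axis times angle).
In Python, from bench import goto, movel, goto_joints, open_gripper, gripper_close, dwell, ik, get_state, get_image, PlanningError, job_done gives the robot as it stands. Calls block until the motion is done:
- goto(position, orientation): joint-space move of the TCP to a pose.
- movel(position, rot=None, max_speed=0.15): straight line of the TCP; rot=None keeps the orientation; max_speed is the mean speed in m/s.
- goto_joints(angles): joint-space move.
- open_gripper() and gripper_close(f_grip=None): open the fingers fully, or close them until they stop; f_grip is the grip in N (None keeps the last).
- dwell(seconds).
- ik(position, orientation): joint angles nearest the present ones, or None.
- get_state(): the state.
- get_image(name): name is "scene" or "side" or "wrist"; returns a dict with "img" (384x512x3 uint8, red, green, blue), "camera_matrix" (3x3 intrinsics, pixels), "view" (4x4, takes a point from world to camera coordinates). Camera axes: x right, y down, z forward; pixel columns grow to the right and rows downward; lengths in m; the calibration is good to about 2 mm. The wrist camera is an equidistant fisheye: a pixel r from the principal point sees the ray r / f radians off the axis. A picture is of the moment at which its call begins. There is no depth.
A pose or a line that the arm cannot do raises PlanningError and nothing moves.
- job_done(): hands the job in; it is judged then, once.
The state is a dict: "time": time; "joint_positions": joint angles; "qvel": joint speeds; "joint_torque": joint torques, N m; "eef_pos": TCP position; "tcp_rot": TCP orientation; "ft_force": force on the tool from outside, world axes, zero at the start; "ft_torque": the same for the moment, N m; "finger_gap": finger opening in m; "gripper_force": force on a finger pad.
Only numpy, scipy, OpenCV 4.12 (cv2) and the standard library are available. Lean on these libraries where they do the work, as an engineer would, in place of code of your own. Each camera call takes 0.05 s, during which the arm holds its last target. There are 200 camera calls.

TASK

The slide rack has finished draining: squeeze the two snap tabs of the tank's cover inward, lift the cover off and stand it right way up on the bench beside the fixtures. Then take the rack off the drain stand's hooks by its black grip and, keeping it level and without setting it down anywhere, hang it in the tank with its bar lying in both of the tank's hooks. Lower it onto the hooks rather than dropping it, leave the things lying about alone, and let go.

Things in the scene. Friction and masses are not known exactly. Their poses are not given: they have to be found in the camera images.
- tank: White plastic tank fixed to the bench, 130 x 60 mm outside (long along x), rim 98 mm high, inside 122 x 52 mm, floor 5 mm. Origin: centre of its underside. Upturned wire hooks (5 mm wire) outside its end walls at x = +75 and -75 mm; tips 145 mm (-y side) and 150 mm (+y side) above the bench, mouth about 22 mm across y narrowing to 9 mm.
- tank_seat (a point): Point midway between the tank's two hooks, 128 mm above the tank's origin: where the middle of the rack's bar lies when it hangs in both hooks. Axes as the tank's.
- stand: Drain stand fixed to the bench: steel tray 212 x 86 x 14 mm (long along x), two upright rods at x = +75 and -75 mm ending in hooks like the tank's, tips 182 to 187 mm above the bench. Origin: centre of its underside. Tank and stand may have changed places; the bench on their robot side is free.
- stand_seat (a point): Point midway between the stand's two hooks, 165 mm above the stand's origin: where the middle of the rack's bar lies at the start. Axes as the stand's.
- rack: Wire slide rack, 34 mm wide, 103 long (x), 58 high (slides at one end to 84), about 0.2 kg, under a hanger: steel bar 6 mm thick, 173 mm long along x, 108 mm above the foot, with 12 mm collars at x = 62 to 67 mm each side (about 5 mm inside the hooks), black grip on top. Origin: centre of its foot, z up. Hangs in the stand's hooks at the start, bar along the stand's x.
- rack_bar (a point): Middle of the rack's cross bar, 108 mm above the rack's origin; axes as the rack's.
- rack_grip (a point): Middle of the rack's black upright grip, 34 mm above the bar: grip 14 mm thick along the rack's y (pinch it there from above), 26 mm wide along x, its top 54 mm above the bar; the bar's clamp block ends 8 mm above the bar's axis.
- cover: Grey snap cover on the tank's rim, 0.14 kg: plate 128 x 58 x 3 mm (long along x). Origin: centre of the plate's underside, 98 mm above the bench when fitted; z up. End ribs reach 28 mm below it: it stands on the bench with its origin 28 mm high. Two tabs, mid-length on the +y and -y sides, rise to 38 mm, 24 mm wide. Squeeze both inward and lift straight up; unsqueezed it is locked.
- tab_a_pad (a point): Outer face of the cover's +y tab, the place to press, 24 mm above the plate's underside; the tabs are about 55 mm apart over their outer faces here, 30 mm when squeezed to the stop.
- tab_b_pad (a point): Outer face of the cover's -y tab, the place to press, 24 mm above the plate's underside.
- tab_a (a joint): Flex of the +y tab about its bend, rad: 0 free (latched), unlatched above about 0.13, stop at 0.26. Springs back; needs about 6 N at the pad to unlatch and 10 N to reach the stop.
- tab_b (a joint): The same for the -y tab.
- beaker: Small glass beaker, 46 mm wide, 60 mm high; bystander. Origin: centre of its underside.
- cassette_1: Pink and white tissue cassette, 28 x 40 x 12 mm; bystander. Origin: centre of its underside.
- cover_glass_box: Small green box of cover glasses, 58 x 30 x 16 mm; bystander. Origin: centre of its underside.

How it is judged:
On the way, in this order (a step that is already met when the one before it is completed fails the run):
1. both tabs of the cover are squeezed in and the cover rises from the tank's rim (value of joint each of tab_a, tab_b above 0.08 rad and z of cover in the frame of tank above 0.104 m), for 0.1 s.
2. the cover stands on the bench beside the fixtures, let go (height (world z) of cover below 0.036 m and angle between cover's own z axis and vertical below 0.15 rad and contact force between the fingers and cover below 0.1 N and linear speed of cover below 0.02 m/s), for 0.2 s.
3. the rack is lifted off the stand's hooks (z of rack in the frame of stand above 0.087 m), for 0.1 s.
At the end, for the whole second after the job is handed in: The rack hangs at rest in the tank, its bar in both hooks (7.5 mm sideways, 3 mm in height, 0.08 rad along, upright within 0.12 rad); the cover stands at rest right way up on the bench (origin 22 to 36 mm high, level within 0.15 rad), over 65 mm from the middles of tank and stand (horizontal distance between rack_bar and tank_seat below 0.0075 m and z of rack_bar in the frame of tank_seat between -0.003 and 0.003 m and angle between the x axis of rack and the x axis of tank, either way round below 0.08 rad and angle between rack's own z axis and vertical below 0.12 rad and linear speed of rack below 0.03 m/s and angular speed of rack below 0.3 rad/s and height (world z) of cover between 0.022 and 0.036 m and angle between cover's own z axis and vertical below 0.15 rad and linear speed of cover below 0.02 m/s and horizontal distance between cover and stand above 0.065 m and horizontal distance between cover and tank above 0.065 m); the robot touches nothing.
It fails at once if the rack tilts more than 0.35 rad (20 degrees) from level (angle between rack's own z axis and vertical above 0.35 rad).
It fails at once if the rack is set down: its foot comes within 12 mm of the bench's height (height (world z) of rack below 0.012 m).
It fails at once if the rack strikes or is pressed on the tank with more than 60 N (dropped or forced) (contact force between rack and tank above 60 N).
It fails at once if a bystander (beaker, cassette, cover glass box) is moved more than 30 mm (distance of any of beaker, cassette_1, cover_glass_box from where it was at the start of the episode above 0.03 m).
It also fails if it takes over 61 s, if anything falls off the work surface, if the arm or the gripper's body presses on something with over 40 N, if the wrist force passes 120 N, or if a joint passes its speed limit or range.

## Working session

There is one attempt and no reset: what is moved stays moved. The work goes in short steps, each a Python script; the robot and the scene stay as the last script left them, time stands still between calls to the robot, and variables do not carry over. Pictures are saved under pics/ and viewed, at most 10 in all, crops included, and the job is handed in when it is done.

```bash
mkdir -p pics; ls; python3 - <<'E'
from bench import *
import cv2,numpy as np
np.set_printoptions(precision=4,suppress=True)
for n in ("scene","side"):
    d=get_image(n); cv2.imwrite(f"pics/{n}0.png",cv2.resize(d["img"][:,:,::-1],(800,600),interpolation=cv2.INTER_CUBIC))
    np.savez(f"{n}0.npz",**d); print(n,d["camera_matrix"],d["view"])
print(get_state())
E
```

```text
pics
scene [[478.8291   0.     258.6835]
 [  0.     478.8291 182.8615]
 [  0.       0.       1.    ]] [[ 0.8335 -0.5526 -0.005  -0.6525]
 [-0.4213 -0.6297 -0.6527  0.0593]
 [ 0.3575  0.5461 -0.7576  0.9888]
 [ 0.      0.      0.      1.    ]]
side [[465.1827   0.     257.5244]
 [  0.     465.1827 197.9325]
 [  0.       0.       1.    ]] [[ 0.958  -0.2863 -0.0146 -0.6042]
 [-0.1955 -0.6152 -0.7638 -0.0152]
 [ 0.2097  0.7346 -0.6453  1.2242]
 [ 0.      0.      0.      1.    ]]
{'time': 0.1, 'joint_positions': array([ 1.195 ,  0.0875,  0.1752,  1.6598, -0.    ,  1.5708]), 'qvel': array([-0.0011, -0.0008,  0.0031, -0.0001, -0.0017, -0.0001]), 'joint_torque': array([  0.0004, -52.1561,  46.5653,   0.0161,   0.    ,   0.    ]), 'eef_pos': array([0.2018, 0.5114, 0.2306]), 'tcp_rot': array([-0.5869, -3.0861,  0.0019]), 'ft_force': array([-0.1002,  0.3698,  0.2359]), 'ft_torque': array([0.0007, 0.0027, 0.004 ]), 'gripper_force': 0.0, 'finger_gap': 0.08527810182408299}
```

View pics/scene0.png

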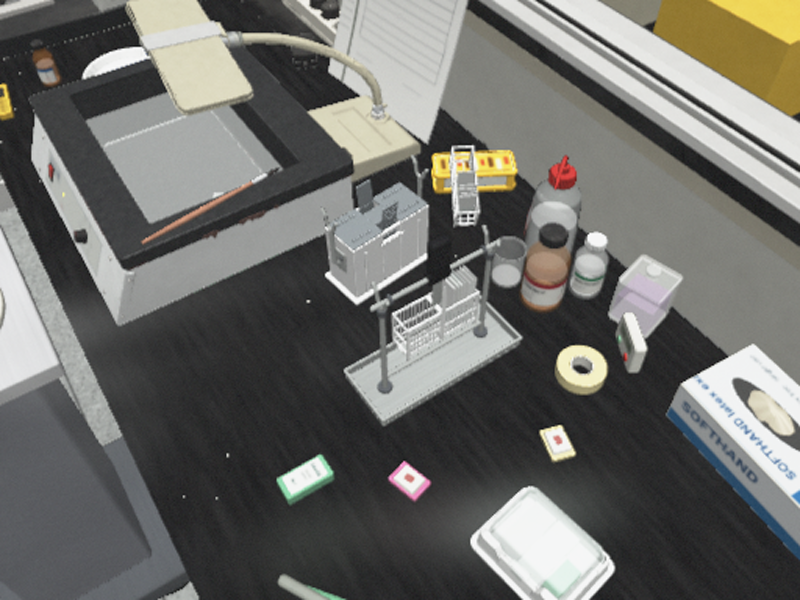

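View pics/side0.png

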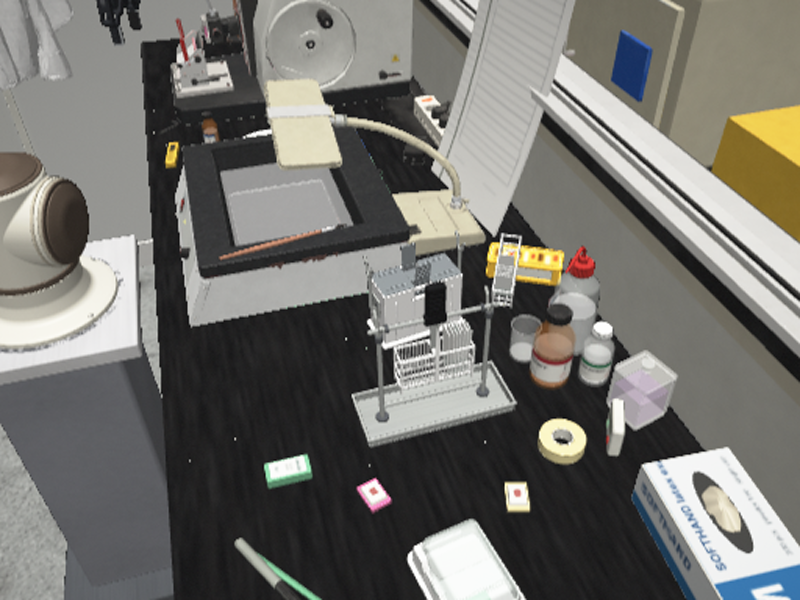

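The scene view shows the tank with its cover at about (378,240) and the stand with the rack at (435,330), nearer the camera. The bystanders are at (305,478), (409,480) and (508,262). I'll enlarge for exact pixels.

```bash
cat > h.py <<'E'
import numpy as np,cv2
from scipy.optimize import least_squares
np.set_printoptions(precision=4,suppress=True)
def proj(d,P):
    P=np.atleast_2d(P); c=P@d["view"][:3,:3].T+d["view"][:3,3]; u=c@d["camera_matrix"].T; return u[:,:2]/u[:,2:]
def ray(d,uv,z):
    R=d["view"][:3,:3];t=d["view"][:3,3];o=-R.T@t
    v=R.T@np.linalg.inv(d["camera_matrix"])@np.array([uv[0],uv[1],1.]); return o+v*(z-o[2])/v[2]
def load(n): return dict(np.load(n+".npz"))
E
python3 - <<'E'
from h import *
s=load("scene0")
def crop(d,x0,y0,w,h,k,fn):
    im=cv2.resize(d["img"][y0:y0+h,x0:x0+w,::-1],(w*k,h*k),interpolation=cv2.INTER_CUBIC)
    for x in range(x0-x0%20+20,x0+w,20): cv2.putText(im,str(x),((x-x0)*k,10),0,.35,(0,255,255),1); cv2.line(im,((x-x0)*k,12),((x-x0)*k,18),(0,255,255),1)
    for y in range(y0-y0%20+20,y0+h,20): cv2.putText(im,str(y),(0,(y-y0)*k),0,.35,(0,255,255),1)
    cv2.imwrite(fn,im)
crop(s,198,90,142,106,5,"pics/c1.png")
crop(s,215,150,130,122,5,"pics/c2.png") if 0 else crop(s,215,152,130,119,5,"pics/c2.png")
for n,k in (("scene0",.64),):
    d=load(n)
    for nm,uv in dict(tankcorners=[(325,279),(365,304)],tray=[(345,375),(384,421),(521,337)],green=[(305,480)],pink=[(409,482)],beaker=[(507,280)],boxdoc=[(120,322)]).items():
        for p in uv: print(nm,ray(d,np.array(p)*k,0))
E
```

```text
tankcorners [ 0.5005 -0.2258  0.    ]
tankcorners [ 0.5233 -0.2953  0.    ]
tray [ 0.442  -0.3796 -0.    ]
tray [ 0.4473 -0.4624 -0.    ]
tray [ 0.6635 -0.4561  0.    ]
green [ 0.3319 -0.4771  0.    ]
pink [ 0.4285 -0.5444  0.    ]
beaker [ 0.7103 -0.3684 -0.    ]
boxdoc [ 0.2358 -0.1403  0.    ]
```

View pics/c1.png

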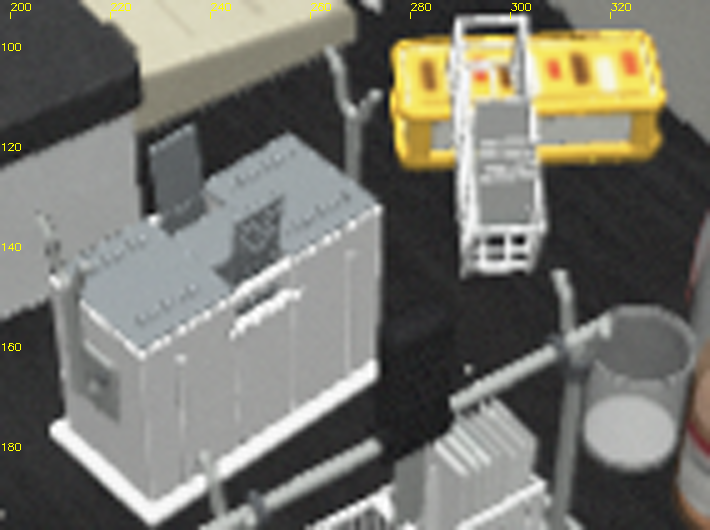

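View pics/c2.png

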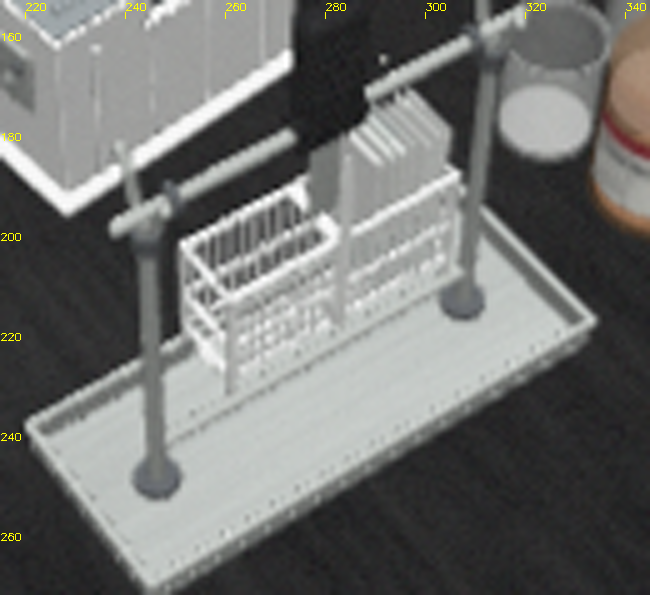

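```bash
python3 - <<'E'
from h import *
d=load("scene0")
def fit(pts,g,sh=True):
    L=np.array([p[0] for p in pts],float); U=np.array([p[1] for p in pts],float)-.4
    def f(q):
        c,s=np.cos(q[2]),np.sin(q[2]); P=np.c_[q[0]+c*L[:,0]-s*L[:,1],q[1]+s*L[:,0]+c*L[:,1],L[:,2]]
        return (proj(d,P)-U).ravel()
    r=least_squares(f,g,x_scale=[.1,.1,1]); print(r.x); print(r.fun.reshape(-1,2)); return r.x
c1=lambda x,y:(198+x/5,90+y/5); c2=lambda x,y:(215+x/5,152+y/5)
print("cover")
t=fit([((-.064,-.029,.101),c1(145,352)),((.064,-.029,.101),c1(381,208)),((.064,.029,.101),c1(290,132))],[.55,-.25,0])
print("tank w/ hooks")
t=fit([((-.064,-.029,.101),c1(145,352)),((.064,-.029,.101),c1(381,208)),((.064,.029,.101),c1(290,132)),((.075,.011,.150),c1(332,50)),((.075,-.011,.145),c1(375,95))],[.55,-.25,0])
print("stand")
s=fit([((-.106,.043,.014),c2(28,428)),((-.106,-.043,.014),c2(152,583)),((.106,-.043,.014),c2(597,320))],[.55,-.4,0])
print("bar")
b=fit([((-.0865,0,.165),c2(114,226)),((.0865,0,.165),c2(522,18)),((-.0645,0,.165),c2(172,196)),((.0645,0,.165),c2(472,42))],[.55,-.4,0])
# grid check of beaker etc
print("hook posts", proj(d,[[s[0]-.075,s[1],.165]]))
E
```

```text
cover
[ 0.5767 -0.2484  0.1404]
[[-0.3275  0.231 ]
 [ 0.2836 -0.8078]
 [ 0.0646  0.548 ]]
tank w/ hooks
[ 0.5763 -0.2484  0.1446]
[[-0.3823  0.3771]
 [ 0.0691 -0.8087]
 [-0.2288  0.5978]
 [ 0.9508  0.8611]
 [-0.3973 -1.0585]]
stand
[ 0.5484 -0.4225  0.0182]
[[ 0.4401 -0.5166]
 [ 0.1569  0.3728]
 [-0.6251  0.2236]]
bar
[ 0.5479 -0.422   0.0043]
[[ 0.0877 -0.0287]
 [ 0.0419 -0.2611]
 [-0.4421  0.293 ]
 [ 0.3319 -0.0804]]
hook posts [[243.5862 193.7282]]
```

```bash
cat >> h.py <<'E'
def tri(a,ua,b,ub):
    f=lambda p:np.r_[proj(a,p)[0]-ua,proj(b,p)[0]-ub]
    r=least_squares(f,[.5,-.1,.1]); return r.x,np.abs(r.fun).max()
from scipy.spatial.transform import Rotation as Ro
def down(yaw):  # tool z down, tool y along +-(yaw+90deg)
    c,s=np.cos(yaw),np.sin(yaw)
    return [Ro.from_matrix(np.c_[k*np.array([c,s,0]),-k*np.array([-s,c,0]),[0,0,-1]]).as_rotvec() for k in (1,-1)]
E
python3 - <<'E'
from h import *
from bench import *
a,b=load("scene0"),load("side0")
k=.64
for n,u,v in [("head BR",(252,97),(340,162)),("head BL",(180,110),(278,165)),("head T",(195,3),(327,82)),("neck",(240,38),(335,118)),("neckpk",(345,60),(437,145)),("neckbase",(378,112),(458,203)),("boxcorner",(352,158),(410,242)),("boxNear",(122,262),(195,275)),("boxfar",(33,98),(182,148)),("bottlered",(565,165),(580,255))]:
    print(n,*tri(a,np.array(u)*k,b,np.array(v)*k))
q0=get_state()["joint_positions"]
for r in down(.1434): print("tank",ik([.5765,-.248,.23],r),ik([.5765,-.248,.106],r),ik([.5765,-.248,.29],r))
for r in down(.008): print("stand",ik([.548,-.422,.18],r),ik([.548,-.422,.27],r))
for r in down(.1434): print("put",ik([.39,-.29,.036],r))
E
```

```text
head BR [ 0.5146 -0.0361  0.1877] 1.196574000781908
head BL [ 0.418  -0.0208  0.194 ] 0.09307708896972144
head T [0.5393 0.1908 0.2196] 4.146897801051523
neck [ 0.5206 -0.0098  0.2569] 0.7211757680274076
neckpk [0.7041 0.0397 0.1428] 3.366998066455025
neckbase [0.7469 0.0231 0.0316] 0.6290139749392551
boxcorner [ 0.6238 -0.0933  0.0587] 3.3636829818513547
boxNear [ 0.2641 -0.1576  0.112 ] 1.6760391963036056
boxfar [0.2695 0.214  0.1328] 0.3246285102063524
bottlered [ 0.7768 -0.372   0.1782] 0.12735311374348157
tank [-0.4063  0.2807  0.3962  1.6863  0.      2.5919] [-0.4063  0.261   0.1328  1.4425  0.      2.5919] [-0.4063  0.3222  0.5671  1.8157  0.      2.5919]
tank [-0.4063  0.2807  0.3962  1.6863  0.     -0.5497] [-0.4063  0.261   0.1328  1.4425  0.     -0.5497] [-0.4063  0.3222  0.5671  1.8157  0.     -0.5497]
stand [-0.6562  0.4324  0.4938  1.6322 -0.      2.4774] [-0.6562  0.4966  0.76    1.8342 -0.      2.4774]
stand [-0.6562  0.4324  0.4938  1.6322 -0.     -0.6642] [-0.6562  0.4966  0.76    1.8342 -0.     -0.6642]
put [-0.6394 -0.0508 -0.3418  1.2798  0.      2.3588]
put [-0.6394 -0.0508 -0.3418  1.2798  0.     -0.7828]
```

```bash
python3 - <<'E'
from h import *
from bench import *
p=get_state()["eef_pos"]
movel([p[0],p[1],.42],max_speed=.3)
R=down(.1434)[0]
goto([.5765,-.248,.42],R)
movel([.5765,-.248,.27],max_speed=.25)
d=get_image("wrist"); np.savez("w1.npz",**d)
print(d["camera_matrix"],d["view"],get_state()["time"],get_state()["eef_pos"])
cv2.imwrite("pics/w1.png",cv2.resize(d["img"][:,:,::-1],(800,600),interpolation=cv2.INTER_CUBIC))
E
```

```text
Traceback (most recent call last):
bench.PlanningError: the arm cannot take that pose within its joint ranges
```

```bash
python3 - <<'E'
from h import *
from bench import *
R=down(.1434)[0]
for z in (.4,.38,.36,.34,.32,.3):
    if ik([.5765,-.248,z],R) is not None: break
print(z,get_state()["eef_pos"])
goto([.45,-.19,.40],R)
goto([.5765,-.248,.27],R)
d=get_image("wrist"); np.savez("w1.npz",**d)
print(d["camera_matrix"],d["view"],get_state()["time"],get_state()["eef_pos"])
cv2.imwrite("pics/w1.png",cv2.resize(d["img"][:,:,::-1],(800,600),interpolation=cv2.INTER_CUBIC))
E
```

```text
0.4 [0.2019 0.5116 0.4191]
[[297.3186   0.     255.155 ]
 [  0.     297.3186 191.9176]
 [  0.       0.       1.    ]] [[ 0.1428 -0.9897  0.0003 -0.328 ]
 [-0.9525 -0.1374  0.2719  0.4699]
 [-0.2691 -0.0391 -0.9623  0.5642]
 [ 0.      0.      0.      1.    ]] 4.5583 [ 0.5762 -0.2477  0.2725]
```

View pics/w1.png

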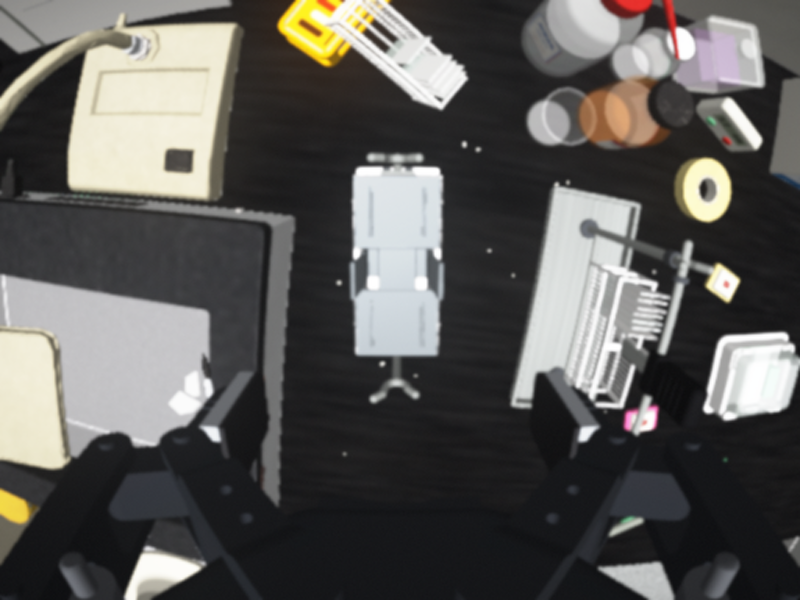

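```bash
cat >> h.py <<'E'
def fish(d,P):
    c=np.atleast_2d(P)@d["view"][:3,:3].T+d["view"][:3,3]; K=d["camera_matrix"]
    th=np.arctan2(np.hypot(c[:,0],c[:,1]),c[:,2]); n=c[:,:2]/np.hypot(c[:,0],c[:,1])[:,None]
    return n*th[:,None]*K[0,0]+K[:2,2]
def fitw(d,pts,g,pj=fish):
    L=np.array([p[0] for p in pts],float); U=np.array([p[1] for p in pts],float)
    def f(q):
        c,s=np.cos(q[2]),np.sin(q[2]); w=L[:,3]*q[3]+L[:,1]
        P=np.c_[q[0]+c*L[:,0]-s*w,q[1]+s*L[:,0]+c*w,L[:,2]]
        return np.r_[(pj(d,P)-U).ravel(),(q[3]-.013)*100]
    r=least_squares(f,g,x_scale=[.1,.1,1,.1]); print(r.x); print(r.fun[:-1].reshape(-1,2)); return r.x
E
python3 - <<'E'
from h import *
d=load("w1"); k=lambda x,y:((x+.5)*.64-.5,(y+.5)*.64-.5)
C=[((-.064,-.029,.101,0),k(438,356)),((-.064,.029,.101,0),k(355,355)),((.064,-.029,.101,0),k(441,170)),((.064,.029,.101,0),k(355,172))]
H=[((-.075,0,.15,1),k(373,400)),((-.075,0,.145,-1),k(417,397)),((.075,0,.15,1),k(371,157)),((.075,0,.145,-1),k(420,157))]
print("cover");fitw(d,C,[.576,-.248,.14,.013])
print("hooks");fitw(d,H,[.576,-.248,.14,.013])
print("all");fitw(d,C+H,[.576,-.248,.14,.013])
E
```

```text
cover
[ 0.5821 -0.2462  0.1372  0.013 ]
[[-1.0116 -2.075 ]
 [ 1.3515 -1.7341]
 [ 0.0058  2.3963]
 [-0.3427  0.8072]]
hooks
[ 0.5801 -0.2455  0.1392  0.014 ]
[[ 0.1889 -0.2896]
 [-0.1822 -0.5311]
 [-0.1565  0.1905]
 [ 0.1488  0.4484]]
all
[ 0.581  -0.2458  0.1386  0.014 ]
[[-1.4298 -1.283 ]
 [ 0.9857 -0.8797]
 [-0.6074  3.308 ]
 [-0.9386  1.8174]
 [ 0.529  -0.9871]
 [ 0.185  -1.2116]
 [ 0.3476 -0.7116]
 [ 0.6534 -0.4086]]
```

The wrist view shows the cover centred at (398,263), its tabs at (356,280) and (438,272), the tank hooks at (395,385) and (396,157), and the stand clear to the right. The fits agree to about 3 mm, so I'll use their mean and squeeze.

```bash
python3 - <<'E'
from h import *
from bench import *
R=down(.140)[0]
movel([.5785,-.2468,.15],R,max_speed=.15); 
movel([.5785,-.2468,.107],R,max_speed=.08); dwell(.2)
s=get_state(); print(s["time"],s["eef_pos"],s["ft_force"])
gripper_close(30); dwell(.2)
s=get_state(); print(s["time"],s["eef_pos"],s["ft_force"],s["finger_gap"],s["gripper_force"])
E
```

```text
6.3917 [ 0.5788 -0.2469  0.1077] [ 0.3906 -0.7886  0.3287]
7.1417 [ 0.5788 -0.2468  0.1083] [-1.0936  1.2729  8.1886] 0.02878578778260311 31.60532616893761
```

```bash
python3 - <<'E'
from h import *
from bench import *
R=down(.140)[0]
movel([.5785,-.2468,.14],R,max_speed=.06)
s=get_state(); print(s["time"],s["eef_pos"],s["ft_force"],s["finger_gap"])
movel([.5785,-.2468,.25],R,max_speed=.15)
d=get_image("scene"); np.savez("scene1.npz",**d)
s=get_state(); print(s["time"],s["eef_pos"],s["ft_force"],s["finger_gap"])
cv2.imwrite("pics/s1.png",cv2.resize(d["img"][40:280,150:470,::-1],(800,600),interpolation=cv2.INTER_CUBIC))
E
```

```text
7.8417 [ 0.5785 -0.2469  0.1398] [-0.1931 -0.0814 -1.8121] 0.02878078521676927
8.775 [ 0.5782 -0.2467  0.2487] [-0.2057  0.1889 -1.5383] 0.02898685424494079
```

View pics/s1.png

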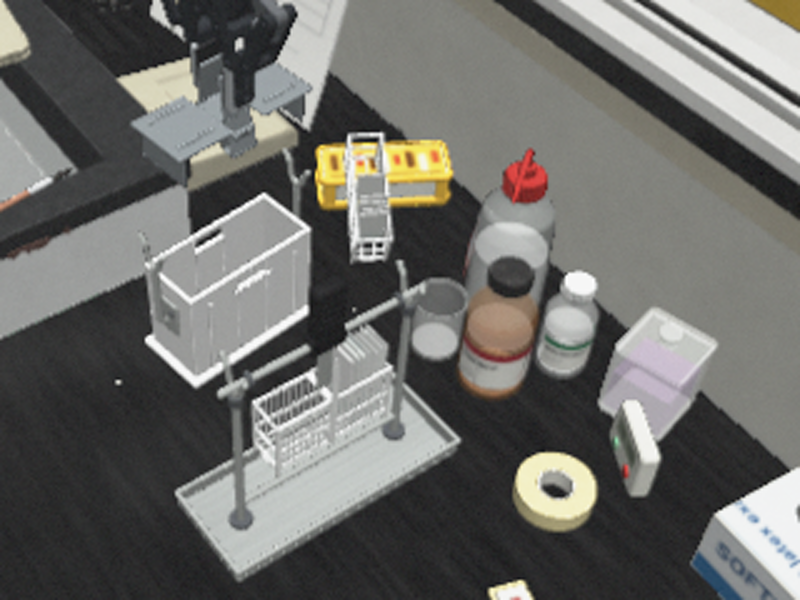

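The cover is in the gripper, level, at (220,110), and the open tank is below it at (230,285). I'll put the cover down on the robot side and re-fit the tank from its rim.

```bash
python3 - <<'E'
from h import *
from bench import *
d=load("scene1"); k=lambda x,y:((x+.5)/2.5-.5+150,(y+.5)/2.5-.5+40)
fitw(d,[((-.065,-.03,.098,0),k(195,301)),((.065,-.03,.098,0),k(311,229)),((.065,.03,.098,0),k(266,196)),((.075,0,.15,1),k(288,153)),((.075,0,.145,-1),k(306,172)),((-.075,0,.15,1),k(143,236)),((-.075,0,.145,-1),k(157,258))],[.578,-.247,.14,.013],proj)
R=down(.140)[0]
movel([.40,-.28,.25],R,max_speed=.25)
movel([.40,-.28,.06],R,max_speed=.2)
z=.042
movel([.40,-.28,z],R,max_speed=.05)
while z>.034:
    s=get_state(); print(z,s["eef_pos"][2],s["ft_force"][2])
    if s["ft_force"][2]>1.5: break
    z-=.001; movel([.40,-.28,z],R,max_speed=.03)
open_gripper(); dwell(.2); print(get_state()["ft_force"],get_state()["time"])
E
```

```text
[ 0.576  -0.2484  0.1348  0.0108]
[[-1.8994  1.802 ]
 [ 0.4249  0.4463]
 [-0.4735 -0.7474]
 [ 0.2925 -0.1941]
 [ 0.1421 -0.7562]
 [-0.0209  0.1256]
 [ 1.4855 -0.8889]]
0.042 0.04175267284183505 -1.2797288394989672
0.041 0.04115061998653305 -1.3160365047163782
0.04 0.03996933775315369 -1.317458913809669
0.039 0.038938375548335076 -0.4295323868142541
0.038 0.03829966949803595 2.9035501380000026
[ 0.0589  0.4383 -0.3989] 13.05
```

```bash
python3 - <<'E'
from h import *
from bench import *
R=down(.008)[0]; x,y=.550,-.4205
movel([.40,-.28,.16],max_speed=.2)
d=get_image("scene"); cv2.imwrite("pics/s2.png",d["img"][:,:,::-1]); np.savez("scene2.npz",**d)
goto([.42,-.34,.29],R)
goto([x,y,.27],R)
movel([x,y,.21],max_speed=.15)
movel([x,y,.181],max_speed=.06); dwell(.2)
s=get_state(); print(s["time"],s["eef_pos"],s["ft_force"])
gripper_close(70); dwell(.2)
s=get_state(); print(s["time"],s["eef_pos"],s["ft_force"],s["ft_torque"],s["finger_gap"],s["gripper_force"])
w=get_image("wrist"); 
cv2.imwrite("pics/s3.png",np.hstack([cv2.resize(d["img"][90:384,100:360,::-1],(400,452)),cv2.resize(w["img"][:,:,::-1],(400,300))[:, :].copy() if 0 else cv2.copyMakeBorder(cv2.resize(w["img"][:,:,::-1],(400,300)),0,152,0,0,cv2.BORDER_CONSTANT)]))
E
```

```text
16.5417 [ 0.5501 -0.4206  0.1815] [-0.108   0.1353  0.1602]
17.3917 [ 0.5501 -0.4208  0.1814] [ 0.1996 -2.7075  2.9   ] [-0.7398  0.158   0.1673] 0.01298391623555224 68.18446040153503
```

View pics/s3.png

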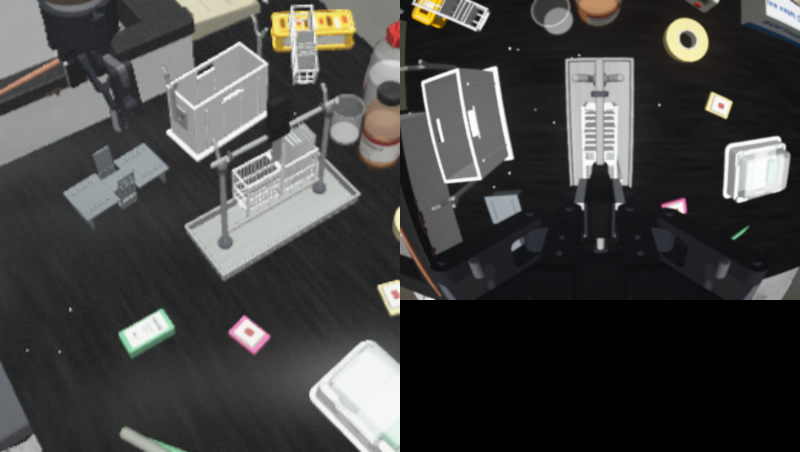

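The cover stands upright on the bench (left half, near (117,183)) and the rack grip is between the pads. Next I'll lift and hover over the tank.

```bash
python3 - <<'E'
from h import *
from bench import *
R=down(.138)[0]
movel([.550,-.4206,.20],max_speed=.05)
s=get_state(); print(s["time"],s["ft_force"],s["ft_torque"],s["finger_gap"])
movel([.550,-.4206,.255],max_speed=.12)
movel([.5783,-.247,.255],R,max_speed=.12)
movel([.5783,-.247,.232],max_speed=.08); dwell(.4)
s=get_state(); print(s["time"],s["eef_pos"],s["ft_force"])
d=get_image("scene"); w=get_image("wrist"); np.savez("scene3.npz",**d); np.savez("w3.npz",**w)
cv2.imwrite("pics/s4.png",cv2.resize(d["img"][70:190,190:350,::-1],(800,600),interpolation=cv2.INTER_CUBIC))
cv2.imwrite("pics/w4.png",cv2.resize(w["img"][30:270,130:386,::-1],(640,600),interpolation=cv2.INTER_CUBIC))
E
```

```text
17.975 [-0.7845  0.1596 -1.4351] [ 0.0239  0.021  -0.0073] 0.013413671998595096
21.0333 [ 0.5784 -0.247   0.2323] [ 0.3265 -0.0768 -1.9783]
```

View pics/s4.png

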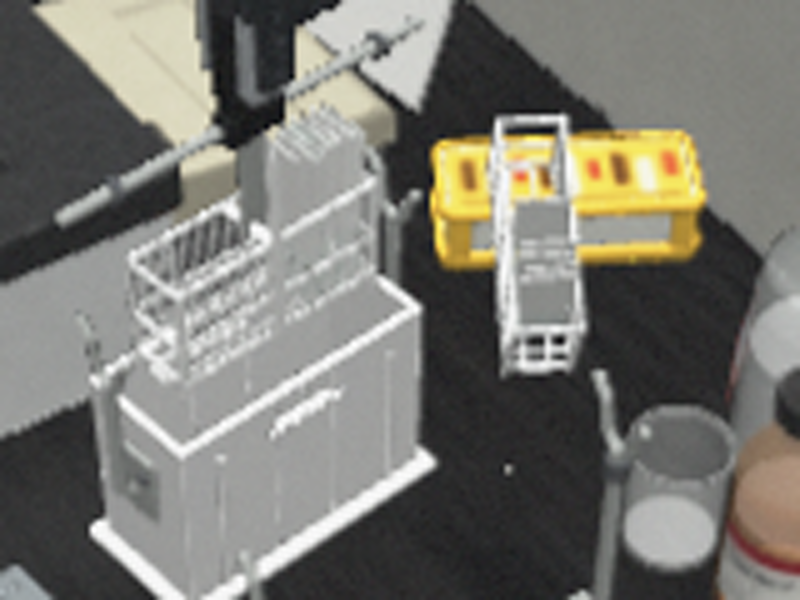

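View pics/w4.png

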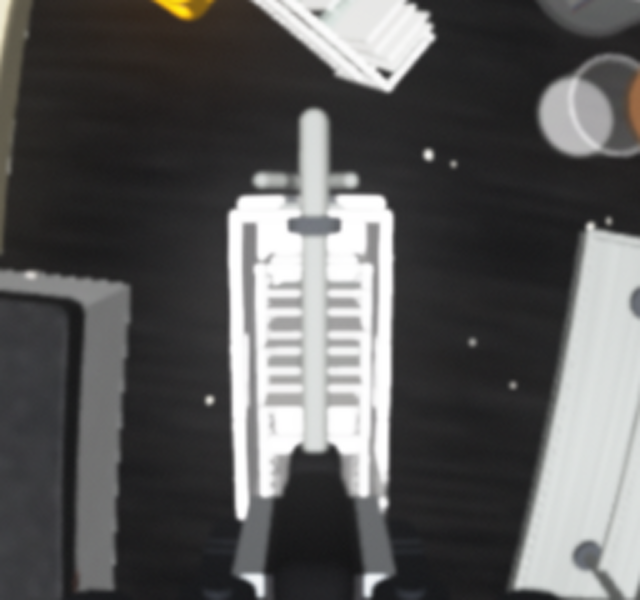

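```bash
python3 - <<'E'
from h import *
w=load("w3"); d=load("scene3")
k=lambda x,y:((x+.5)/2.5-.5+130,(y+.5)/2.5-.5+30); m=lambda x,y:((x+.5)/5-.5+190,(y+.5)/5-.5+70)
g=[.578,-.247,.138,.013]
zb=.2323-.1814+.165
print("w bar");fitw(w,[((.0645,0,zb,0),k(314,225)),((.0865,0,zb,0),k(314,109)),((.03,0,zb,0),k(315,400-0))][:2],g)
print("w tank");fitw(w,[((.065,-.03,.098,0),k(392,211)),((.065,.03,.098,0),k(230,211)),((.075,0,.15,1),k(261,180)),((.075,0,.145,-1),k(351,180)),],g)
print("s bar");fitw(d,[((-.0865,0,zb,0),m(61,217)),((.0865,0,zb,0),m(420,26)),((-.0645,0,zb,0),m(114,185)),((.0645,0,zb,0),m(377,43))],g,proj)
print("s tank");fitw(d,[((-.065,-.03,.098,0),m(183,453)),((.065,-.03,.098,0),m(421,304)),((.075,0,.145,-1),m(413,196)),((-.075,0,.15,1),m(81,316))],g,proj)
E
```

```text
w bar
[ 0.5809 -0.2473  0.1377  0.013 ]
[[ 0.0001 -2.8206]
 [-0.0002  2.8555]]
w tank
[ 0.5803 -0.246   0.1436  0.0136]
[[-0.7865 -0.2482]
 [-0.6519  0.198 ]
 [ 0.5854  0.0645]
 [ 0.5912 -0.0252]]
s bar
[ 0.577  -0.247   0.1259  0.013 ]
[[ 0.2404 -0.3921]
 [ 0.1187 -0.8024]
 [-0.5743  0.7369]
 [ 0.2341  0.368 ]]
s tank
[ 0.5766 -0.2459  0.1485  0.0145]
[[-0.3657  0.9383]
 [ 0.1093  0.2292]
 [ 0.5153 -1.2445]
 [-0.2313 -0.1261]]
```

Both views put the rack within about 1 mm of centre over the tank, with the bar tip at (315,113) between the hook tips at (261,180) and (351,180). A small correction, then lower.

```bash
python3 - <<'E'
from h import *
from bench import *
R=down(.147)[0]; x,y=.578,-.2458
movel([x,y,.225],R,max_speed=.05)
movel([x,y,.172],max_speed=.06)
z=.172
while z>.1425:
    z-=.002 if z>.15 else .001; movel([x,y,z],max_speed=.03)
    s=get_state(); print("%.4f %.4f"%(z,s["eef_pos"][2]),s["ft_force"],s["ft_torque"])
    if s["ft_force"][2]>3 or np.hypot(*s["ft_force"][:2])>6: break
print(s["time"])
d=get_image("scene"); w=get_image("wrist"); np.savez("scene4.npz",**d); np.savez("w4.npz",**w)
E
```

```text
0.1700 0.1700 [ 1.2943  0.0071 -1.6579] [-0.0013  0.0152  0.0059]
0.1680 0.1678 [-0.3017  0.0054 -2.1686] [ 0.0103  0.01   -0.005 ]
0.1660 0.1658 [ 0.4508  0.5856 -2.0094] [-0.03   -0.0645 -0.0293]
0.1640 0.1638 [-0.1464 -0.7133 -1.4237] [-0.0016 -0.0617  0.0293]
0.1620 0.1618 [-0.1621 -0.7601 -2.391 ] [-0.0146 -0.0395  0.0527]
0.1600 0.1598 [ 0.1344  0.3517 -2.1592] [-0.0675  0.0124  0.0272]
0.1580 0.1578 [ 0.0081 -1.4364 -0.6751] [-0.0245  0.0151  0.0341]
0.1560 0.1558 [-0.0553 -0.4042 -2.3729] [ 0.0817  0.0315 -0.0086]
0.1540 0.1538 [ 0.0948 -0.0409 -1.3775] [-0.0087 -0.0226  0.0382]
0.1520 0.1518 [ 0.6172  0.6048 -2.1012] [ 0.0389  0.0033 -0.0073]
0.1500 0.1498 [-0.535  -0.7218 -1.4969] [-0.0008  0.035   0.0203]
0.1490 0.1489 [-0.5238 -0.309  -1.6223] [-0.0185 -0.0217  0.0553]
0.1480 0.1479 [-0.5832 -0.0314 -2.0023] [-0.0066  0.0002 -0.0299]
0.1470 0.1469 [ 0.1127  0.561  -1.2948] [-0.021  0.008  0.021]
0.1460 0.1459 [-0.4686 -0.5831 -2.1132] [-0.0367  0.0097  0.0057]
0.1450 0.1449 [ 0.2936  0.9669 -2.2085] [ 0.0715 -0.0153  0.0044]
0.1440 0.1443 [-0.414   1.64    0.8988] [ 0.3068  0.2154 -0.1372]
0.1430 0.1441 [-2.0885  1.842   7.0779] [ 0.4087  0.6095 -0.1431]
26.9583
```

```bash
python3 - <<'E'
from h import *
from bench import *
movel([.578,-.2458,.1441],max_speed=.03)
open_gripper(); dwell(.2)
movel([.578,-.2458,.27],max_speed=.12)
goto([.45,-.2,.33],down(.147)[0]); dwell(.3)
s=get_state(); print(s["time"],s["ft_force"])
d=get_image("scene"); e=get_image("side")
np.savez("scene5.npz",**d)
cv2.imwrite("pics/f.png",np.hstack([cv2.resize(d["img"][80:230,150:350,::-1],(480,360),interpolation=cv2.INTER_CUBIC),cv2.resize(e["img"][120:270,200:333,::-1],(319,360),interpolation=cv2.INTER_CUBIC)]))
E
```

```text
30.3417 [0.2879 0.378  0.3666]
```

View pics/f.png

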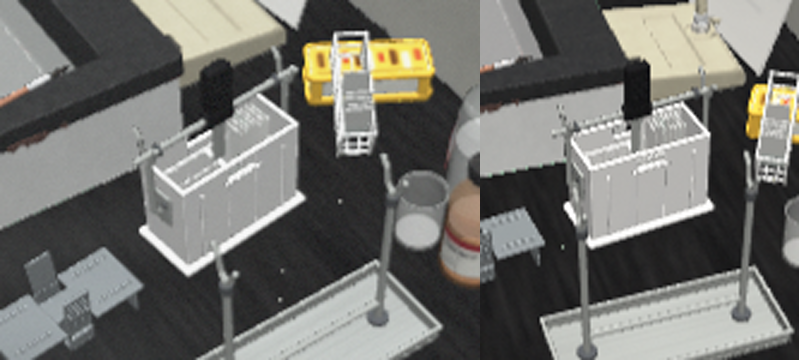

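The bar runs from (140,160) to (297,70) across both tank hooks, the grip is upright and the cover stands on the bench. Handing in.

```bash
python3 - <<'E'
from h import *
d=load("scene5"); m=lambda x,y:((x+.5)/2.4-.5+150,(y+.5)/2.4-.5+80)
fitw(d,[((-.0865,0,.128,0),m(141,160)),((.0865,0,.128,0),m(296,71))],[.578,-.247,.14,.013],proj)
from bench import *
print(job_done())
E
```

```text
[ 0.5794 -0.2475  0.1341  0.013 ]
[[-0.6896  0.7879]
 [ 0.7433 -1.0216]]
the job is handed in; nothing more can be done
None
```

The job is handed in at about 30 s of the 61 s allowed: the rack hangs in both tank hooks, the cover stands upright on the bench on the robot side, and the arm is clear; the hand-in returned no verdict.

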